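Thread the drying stand's rail through both bushings and hold it

ROBOT

A 6-joint arm with a two-finger parallel gripper is mounted at the origin on the work surface. World frame = base frame: x ahead of the robot, y to its left, z up, the work surface at z = 0. Lengths are in mm, angles in rad, forces in N, time in s.
With the tool pointing down it reaches from about 275 to 750 mm from the base axis. Payload 10.2 kg.
Tool frame: the origin (TCP) lies on the front face of the gripper's body, between the roots of the fingers; the fingertips stand 73 mm ahead of it and the grasp point (between the pads) lies 54 mm ahead of it; z points along the fingers, y is the line along which they close (so a half turn about z gives the same grasp; the last joint's range is limited). The gripper opens to 85 mm and grips with 20 to 120 N. Pads are 22 mm wide; open, the fingers measure 114 mm over their backs; the gripper's body (76 mm by 85 mm) begins 54 mm behind the grasp point. The pads swing forward as they close: fully open they stand 13 mm farther back than shut.
Start: joints at [-0.223, 0.313, 1.498, -0, 1.331, -0.223], TCP at [525.006, -0.014, 303.894] pointing down, gripper open.
Joint ranges: [-2.94, 2.94], [-0.97, 2.17], [0.19, 2.56], [-1.23, 4.37], [0.02, 3.11], [-2.88, 2.88]. Speed limits (rad/s): [2.39, 2.39, 3.01, 3.14, 3.14, 3.14].

INTERFACE

Orientations are given as a unit quaternion [w, x, y, z].
In Python, from rig import * gives the robot as it stands.
- The arm moves only by the tool step_arm, never from a script. Its argument "plan" is a list of rows, each an object with "offset": the shift along the tool's x, y, z in cm, a list of three; "rot": the turn, a rotation vector about the tool's x, y, z in degrees, a list of three; "gripper": the finger opening in cm, from 0 to 8.54. In form: [{"offset": [x, y, z], "rot": [wx, wy, wz], "gripper": gripper}, ...]. A call has 1 to 12 rows; each row is the pose to reach, as a shift and turn from the pose commanded when the call began, along the tool's axes at that moment; what a row does not reach only later rows make up. A row lasts 1/10 s, in which the tool goes at most 50 mm and 8.59 degrees, less where a joint would pass 70% of its speed; a pose out of reach is approached as far as the arm can. A call with a gripper value outside its range is refused whole. The fingers move at their own pace and stop on an object; "squeeze" is the grip in N (left out, the last holds). Time passes only in rows, so rows that repeat a pose let the fingers close. It gives the time, the measured TCP pose, the force, the opening and the grip force at its end, in the units of the state.
- sense(): the state, without advancing time (a new reading comes with each control period).
- capture(name): name is "scene" or "side" or "wrist"; returns a dict with "color" (384x512x3 uint8, red, green, blue), "depth" (384x512 float32, mm along the optical axis (not along the pixel's ray), 0 where there is no reading), "vertical_fov" (degrees; the focal length in pixels is half the picture's height over the tangent of half this angle, whatever the lens; pixels are square), "cx", "cy" (the principal point, pixels), "rvec" (rotation vector, rad) and "tvec" (3), from world to camera coordinates, as OpenCV has them; the wrist camera has in their place "mount" (4x4, takes a point from camera to tool coordinates, whose origin is the TCP and whose axes are the flange's). Camera axes: x right, y down, z forward; pixel columns grow to the right and rows downward; lengths in mm; the calibration is good to about 2 mm. The wrist camera is an equidistant fisheye: a pixel r from the principal point sees the ray r / f radians off the axis. A picture is of the moment at which its call begins: read the wrist's pose just before it.
- finish_job(): hands the job in; it is judged then, once.
The state is a dict: "time_s": time; "joints": joint angles; "dq": joint speeds; "tau": joint torques, N m; "eef_pos": TCP position; "ee_rot": TCP orientation; "force": force on the tool from outside, world axes, zero at the start; "wrist_torque": the same for the moment, N m; "grip_width": opening from 0.0 (shut) to 1.0 (fully open); "grip_force": force on a finger pad.
Only numpy, scipy, OpenCV 4.12 (cv2) and the standard library are available. Lean on these libraries where they do the work, as an engineer would, in place of code of your own. Each camera call takes 0.05 s, during which the arm holds its last target. There are 200 camera calls.

TASK

Take the steel hanging rail by its blue handle out of the white cradle and thread it gently, tip first, through the drying stand: in at the red bushing, across the gap and out through the brass bushing, until the tip stands out clearly (15 mm or more) beyond the far upright. Do not let go: finish while holding the rail still by its handle, spanning both bushings and carried by your grip rather than leaning on them, so that I can tighten the thumbscrews. Leave everything else on the table where it is.

Things in the scene. Friction and masses are not known exactly. Their poses are not given: they have to be found in the camera images.
- rail: hanging rail, 0.11 kg: blue square handle 18 x 90 x 18 mm, with a round steel rod 10 mm thick, 175 mm long, out of its +y end. Origin: centre of the handle, on the rod's axis; +y points to the tip. Starts level, axis 45 mm above the table. The handle's +x and -x sides are free to be gripped from above at the origin (pads under 40 mm wide)
- rail_tip (a point): the tip of the rail, on its axis, 220 mm along the rail's +y from rail; the last 10 mm of the rod taper to 4 mm. The rail balances between handle centre and mid-rod, so it wants a firm grip (about 40 N) to stay level
- cradle: white plastic rest, fixed: board 60 x 200 x 12 mm with two open-topped notches, 38 mm behind its origin (-y, 12 mm wide, under the handle's rear) and 105 mm ahead (+y, under the rod); no higher than 48 mm. Origin on the table, below the rail's origin (within 4 mm along y); +y is the rail's +y. The rail lifts straight up out of it
- stand: wooden drying stand, fixed: base 120 (x) x 180 (y) x 20 mm, two uprights 50 mm wide, 20 mm thick, 130 mm tall (148 with thumbscrews), spanning y = -70 to -50 and +50 to +70 mm. Each has a level through hole, 16 mm bore, axis along y at x = 0, 100 mm above the table. Origin: centre of the underside. The rail goes in from -y, its +y along the stand's +y
- stand_entry (a point): centre of the mouth of the red bushing, where the rail goes in: stand y = -75 mm, 100 mm above the table. A ring (27 mm outside, 17 mm inside) stands 5 mm out of each upright's -y face, red on the near one, brass on the far one; a red stripe on the base board marks the entry end
- stand_far (a point): centre of the hole on the outer face of the far upright, where the tip comes out: stand y = +70 mm, 100 mm above the table. The handle cannot pass the bushings: its front would meet the red ring with the tip 30 mm beyond this point
- ornament_a: bystander: dark clay disc, 56 mm across, 9 mm thick, lying flat; origin centre of underside
- ornament_b: bystander: dark clay square tile, 45 x 45 x 9 mm, lying flat; origin centre of underside
- cutter: bystander: red ring-shaped biscuit cutter, 64 mm across, 25 mm tall; origin centre of underside
- bowl: bystander: white bowl, 100 mm across, 45 mm tall; origin centre of underside
- jar: bystander: white jar with blue lid, 72 mm across, 80 mm tall; origin centre of underside
- carton: bystander: yellow box, 150 (x) x 100 (y) x 35 mm; origin centre of underside
- brush: bystander: paint brush lying along its own x; origin on the table under its middle
- rolling_pin: bystander: wooden rolling pin, 48 mm thick, 380 mm long over its handles, lying along its own y; origin on the table under its middle
Not all that is in view belongs to the job. What is meant by the stand is not orange, and is the smaller of those in its own colour.

How it is judged (in metres and radians):
On the way, in this order (a step that is already met when the one before it is completed fails the run):
1. the rail is lifted clear of the cradle in the grip (height (world z) of rail above 0.065 m and contact force between rail and cradle below 0.1 N and contact force between the fingers and rail above 2 N), for 0.1 s.
2. the tip has passed through the red bushing and is in the gap before the brass one (x of rail_tip in the frame of stand between -0.01 and 0.01 m and z of rail_tip in the frame of stand between 0.09 and 0.11 m and y of rail_tip in the frame of stand between -0.045 and 0.045 m and contact force between the fingers and rail above 2 N), for 0.1 s.
3. the tip has passed through the brass bushing too and stands out beyond the far upright (x of rail_tip in the frame of stand between -0.006 and 0.006 m and z of rail_tip in the frame of stand between 0.094 and 0.106 m and y of rail_tip in the frame of stand above 0.08 m and y of rail in the frame of stand below -0.09 m and angle between the y axis of rail and the y axis of stand, either way round below 0.06 rad and contact force between the fingers and rail above 2 N), for 0.3 s.
At the end, for the whole second after the job is handed in: the rail spans both bushings, entered from the red side: its tip at least 10 mm beyond the far upright's outer face and within 6 mm of the hole axis, its axis within 0.06 rad of the stand's; the fingers grip it (over 2 N), it presses on the stand with less than 5 N and is still (under 10 mm/s) (all of step 3 and contact force between rail and stand below 5 N and linear speed of rail below 0.01 m/s); the arm keeps its last pose, push and grip.
It fails at once if the rail is forced against the stand with more than 25 N (contact force between rail and stand above 25 N).
It fails at once if a bystander (ornament, cutter, bowl, jar, carton, brush or rolling pin) is moved by more than 30 mm (distance of any of ornament_a, ornament_b, cutter, bowl, jar, carton, brush, rolling_pin from where it was at the start of the episode above 0.03 m).
It also fails if it takes over 42 s, if anything falls off the work surface, if the arm or the gripper's body presses on something with over 40 N, if the wrist force passes 120 N, or if a joint passes its speed limit or range.

## Working session

There is one attempt and no reset: what is moved stays moved. The work goes in short steps, Python scripts to look and compute and a tool call to move; the robot and the scene stay as the last step left them, time stands still between calls to the robot, and variables do not carry over. Pictures are saved under pics/ and viewed, at most 10 in all, crops included, and the job is handed in when it is done.

Besides the shell and the picture viewer there is one more tool, called after ">>>" as a command line: name --argument value ..., lists and objects as JSON in quotes. step_arm: Moves the arm, as the interface text tells. Its arguments: {"type":"object","properties":{"plan":{"type":"array"},"squeeze":{"type":"number"}},"required":["plan"]}

```bash
mkdir -p pics
python3 - <<'E'
from rig import *
import cv2,numpy as np,pickle
s=sense();print(s)
ims=[]
for n in ["scene","side"]:
    c=capture(n);pickle.dump(c,open(n+'.pkl','wb'))
    cv2.imwrite(f'pics/{n}0.png',cv2.cvtColor(c['color'],cv2.COLOR_RGB2BGR))
    print({k:v for k,v in c.items() if k not in('color','depth')}, (c['depth']>0).mean())
E
```

```text
{'time_s': 0.0, 'joints': array([-2.23387021e-01,  3.13434369e-01,  1.49846808e+00, -1.22365606e-05,
        1.33098406e+00, -2.23410078e-01]), 'dq': array([-5.05578077e-04,  1.64393172e-03,  3.67273386e-04, -1.67295067e-03,
       -1.68887589e-03, -4.13387524e-05]), 'tau': array([-5.78409599e-04, -4.12261176e+01, -2.59742296e+01, -3.58453699e-04,
        4.11797926e-03, -1.23038126e-05]), 'eef_pos': array([5.24825932e+02, 3.19658833e-02, 3.03331343e+02]), 'ee_rot': array([-5.44259437e-04,  7.07097451e-01,  7.07115815e-01, -3.49763540e-04]), 'force': array([0.2445503 , 0.06232042, 0.47876362]), 'wrist_torque': array([ 0.00943531,  0.01760232, -0.01236888]), 'grip_force': 0.0, 'grip_width': 1.0023837933509783}
{'vertical_fov': 43.576072214768516, 'cx': 255.5446457060483, 'cy': 184.93690198432844, 'rvec': array([ 2.30868954,  0.59726614, -0.21464415]), 'tvec': array([-428.66308435, -133.40312246, 1689.27334589])} 0.9961191813151041
{'vertical_fov': 57.456400461644, 'cx': 250.131805095548, 'cy': 197.80214744655362, 'rvec': array([ 0.42656352, -2.75878985,  1.17941738]), 'tvec': array([ 464.32774101,  203.18153856, 1055.95911444])} 0.9959208170572916
```

View pics/scene0.png

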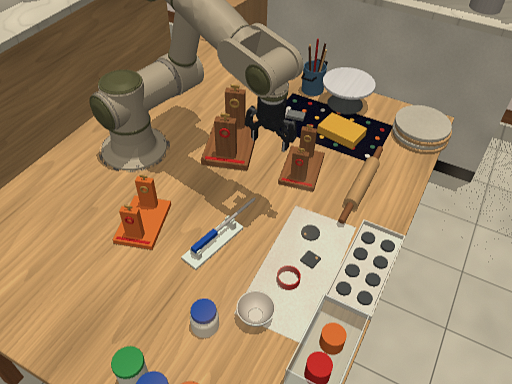

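View pics/side0.png

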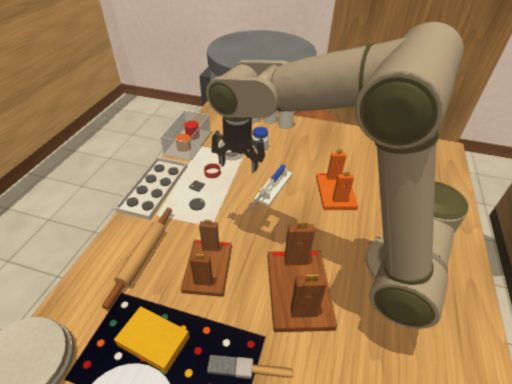

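The scene view shows the rail's blue handle at (203,241) with the rod towards (250,203). The small brown stand is at (302,160), with its red entry stripe at about (290,182). The larger brown and the orange stands are decoys.

```bash
cat > h.py <<'E'
import numpy as np,cv2,pickle
from scipy.spatial.transform import Rotation as R
def cloud(c):
    H,W=c['depth'].shape; f=H/2/np.tan(np.radians(c['vertical_fov'])/2)
    v,u=np.mgrid[:H,:W]; z=c['depth'].astype(float)
    P=np.stack([(u-c['cx'])/f*z,(v-c['cy'])/f*z,z],-1)
    return (P-np.ravel(c['tvec']))@R.from_rotvec(np.ravel(c['rvec'])).as_matrix()
def hsv(c): return cv2.cvtColor(c['color'],cv2.COLOR_RGB2HSV)
E
python3 - <<'E'
from h import *
np.set_printoptions(precision=1,suppress=True)
box={'scene':[(180,225,195,260),(277,120,328,192)],'side':[(268,160,290,185),(180,215,232,298)]}
for n in box:
    c=pickle.load(open(n+'.pkl','rb'));P=cloud(c);h=hsv(c)
    def sub(b,m): 
        x0,y0,x1,y1=b; return P[y0:y1,x0:x1][m[y0:y1,x0:x1]]
    if n=='scene': bb=(185,222,225,262)
    else: bb=(262,158,292,195)
    B=sub(bb,(h[...,0]>100)&(h[...,0]<130)&(h[...,1]>120)); B=B[(B[:,2]>25)&(B[:,2]<75)]
    d=B-B.mean(0);_,_,V=np.linalg.svd(d[:,:2],full_matrices=False);pr=d[:,:2]@V[0]
    print(n,'blue',len(B),B.mean(0),V[0],B[:,:2].mean(0)+np.outer([pr.min(),pr.max()],V[0]),np.percentile(B[:,2],[5,50,95]))
    m=(h[...,0]<15)&(h[...,1]>90)&(h[...,2]<190)
    S=sub(box[n][1],m)
    base=S[(S[:,2]>15)&(S[:,2]<25)]
    r=cv2.minAreaRect(base[:,:2].astype(np.float32));print('base',len(base),r)
    top=S[(S[:,2]>125)&(S[:,2]<134)]
    print('top',len(top))
    for T in (top[top[:,0]>np.median(top[:,0])],top[top[:,0]<=np.median(top[:,0])]): print(T.mean(0))
    x0,y0,x1,y1=box[n][1]
    red=sub(box[n][1],((h[...,0]<5)|(h[...,0]>175))&(h[...,1]>190)&(h[...,2]>130))
    for q in red[::max(1,len(red)//12)]: print('red',q)
    # all above-table objects at points near
    rod=sub((205,190,262,250) if n=='scene' else (248,170,275,212),(h[...,1]<50))
    rod=rod[(rod[:,2]>40)&(rod[:,2]<60)]
    if len(rod): print('rod',len(rod),rod[np.argmin(rod[:,0])],rod[np.argmax(rod[:,0])])
E
```

```text
scene blue 209 [ 460.3 -255.6   49.5] [-0.2 -1. ] [[ 471.1 -211.2]
 [ 450.7 -295.3]] [40.  51.2 55.8]
base 692 ((561.59814453125, 188.42501831054688), (118.5740737915039, 182.30747985839844), 11.91798210144043)
top 133
[577.3 160.8 128.6]
[546.3 204.9 128.3]
red [485.8 421.1   4.6]
red [572.1 118.4 111.2]
red [569.8 116.8 107.2]
red [582.7 126.6 105.2]
red [577.2 118.9  91.7]
red [531.5 100.3  18. ]
red [542.7 107.2  17.5]
red [549.  101.   21.5]
red [561.9 104.4  20.3]
red [573.2 111.1  20.1]
red [581.4 108.5  21.9]
red [594.3 111.6  21.1]
red [609.1 119.   17.4]
red [621.6 121.6  21.4]
red [625.5 121.5  18.8]
rod 161 [ 460.  -205.9   51.3] [505.2 -43.3  48.6]
side blue 54 [ 456.4 -244.8   55.7] [0.2 1. ] [[ 448.5 -286.3]
 [ 463.2 -209. ]] [53.2 55.8 58.3]
base 1318 ((558.1235961914062, 191.8060302734375), (120.04238891601562, 179.66726684570312), 12.079865455627441)
top 223
[572.7 175.6 130.8]
[539.9 224.2 130.4]
red [622.1 120.3  22.3]
red [620.5 117.   19. ]
red [617.  116.9  20.3]
red [613.4 117.1  21.9]
red [620.9 123.1  21.2]
red [617.7 122.7  22. ]
red [613.5 123.9  24.9]
red [611.1 122.   23.5]
red [550.3 107.9  25.1]
red [549.2 102.9  19.5]
red [545.6 103.4  21.5]
red [541.8 104.4  24.1]
red [539.3 102.6  22.9]
red [536.7 100.7  21.6]
red [534.1  99.1  20.8]
red [550.6 107.8  19.9]
red [546.1 110.5  24.8]
red [544.5 106.6  20.7]
red [540.4 108.2  24.2]
red [537.9 106.2  22.8]
red [534.8 105.6  23.3]
red [531.2 106.3  25.5]
red [529.7 102.   21. ]
rod 75 [ 460.9 -205.7   42.3] [493.  -97.5  51.2]
```

Small brown stand: centre about (560,190), yaw about +12°. Rail: handle about (461,-253), yaw about -12°. I'll move above the handle and look from close by.

>>> step_arm --plan '[{"offset":[-5,-1.3,1.5],"rot":[0,0,2.4],"gripper":8.5},{"offset":[-10,-2.6,3],"rot":[0,0,4.8],"gripper":8.5},{"offset":[-15,-3.9,4.5],"rot":[0,0,7.2],"gripper":8.5},{"offset":[-20,-5.2,6],"rot":[0,0,9.6],"gripper":8.5},{"offset":[-24,-6.2,7],"rot":[0,0,12],"gripper":8.5},{"offset":[-25.3,-6.4,7],"rot":[0,0,12],"gripper":8.5},{"offset":[-25.3,-6.4,7],"rot":[0,0,12],"gripper":8.5},{"offset":[-25.3,-6.4,7],"rot":[0,0,12],"gripper":8.5}]'

```text
time_s: 0.9
eef_pos: [461.0, -252.7, 233.7]
ee_rot: [-0.0, 0.777, 0.629, 0.0]
force: [-0.5, -0.2, 0.4]
grip_width: 0.995
grip_force: 0.0
```

Run:
```python
from rig import *
from h import *
import h
s=sense();c=capture('wrist');pickle.dump((s,c),open('w1.pkl','wb'))
cv2.imwrite('pics/w1.png',cv2.cvtColor(c['color'],cv2.COLOR_RGB2BGR))
print(s['eef_pos'],s['ee_rot'],c['mount'],c['vertical_fov'],c['cx'],c['cy'])
```

```text
[ 460.95563077 -252.73535277  233.69765036] [-3.77434033e-04  7.77299676e-01  6.29130405e-01  5.98451695e-05] [[ 1.21035257e-03 -9.45516604e-01 -3.25571630e-01  8.38058004e+01]
 [ 9.99999267e-01  1.13908210e-03  4.09527821e-04 -2.65727927e-02]
 [-1.63625394e-05 -3.25571887e-01  9.45517290e-01 -7.00216599e+01]
 [ 0.00000000e+00  0.00000000e+00  0.00000000e+00  1.00000000e+00]] 65.70646984690485 252.93927916682233 191.9795514112505
```

View pics/w1.png

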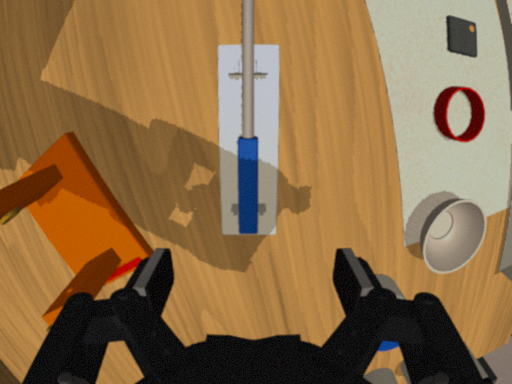

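The handle spans columns 238–258 and rows 137–233, nearly aligned with the tool x axis. I'll cast those pixels onto the handle's top plane.

```bash
cat >> h.py <<'E'
def wray(c,uv,s):
    """world origin and directions for wrist pixels"""
    H=c['depth'].shape[0]; f=H/2/np.tan(np.radians(c['vertical_fov'])/2)
    d=np.atleast_2d(uv).astype(float)-[c['cx'],c['cy']]; r=np.linalg.norm(d,axis=1); t=r/f
    D=np.c_[d/np.maximum(r,1e-9)[:,None]*np.sin(t)[:,None],np.cos(t)]
    Rw=R.from_quat(s['ee_rot'],scalar_first=True).as_matrix(); M=c['mount']
    return Rw@M[:3,3]+s['eef_pos'], D@(Rw@M[:3,:3]).T
def wplane(c,uv,s,z):
    o,D=wray(c,uv,s); return o+D*((z-o[2])/D[:,2])[:,None]
E
cat > rail.py <<'E'
from h import *
np.set_printoptions(precision=2,suppress=True)
s,c=pickle.load(open('w1.pkl','rb'));h=hsv(c)
m=((h[...,0]>100)&(h[...,0]<130)&(h[...,1]>120)&(h[...,2]>60)).astype(np.uint8)
m[:, :225]=0;m[:,275:]=0;m[250:]=0
v,u=np.nonzero(m);Q=wplane(c,np.c_[u,v],s,54)[:,:2]
r=cv2.minAreaRect(Q.astype(np.float32));print(r)
m2=(h[...,1]<60).astype(np.uint8)
Rw=R.from_quat(s['ee_rot'],scalar_first=True).as_matrix()
mid=[]
for y in range(5,230,8):
    g=np.nonzero(m[y])[0]
    if len(g)>8: mid.append(((g[0]+g[-1])/2,y))
W=wplane(c,mid,s,54);print('mid',len(W),W.mean(0))
d=np.polyfit(W[:,1],W[:,0],1);print('yaw deg',-np.degrees(np.arctan(d[0])))
print('tool-frame offset of rect centre',Rw.T@(np.r_[r[0],54]-s['eef_pos']), 'tool x yaw',np.degrees(np.arctan2(-Rw[0,0],Rw[1,0])))
E
python3 rail.py
```

```text
((457.0100402832031, -249.2209014892578), (88.80948638916016, 16.58932113647461), 77.96147155761719)
mid 12 [ 457.   -248.15   54.  ]
yaw deg -11.902227896244412
tool-frame offset of rect centre [  2.51  -4.5  179.7 ] tool x yaw -12.028012513883523
```

>>> step_arm --plan '[{"offset":[0.25,-0.45,3.5],"rot":[0,0,0],"gripper":6},{"offset":[0.25,-0.45,7],"rot":[0,0,0],"gripper":6},{"offset":[0.25,-0.45,10],"rot":[0,0,0],"gripper":6},{"offset":[0.25,-0.45,12.4],"rot":[0,0,0],"gripper":6},{"offset":[0.25,-0.45,13.4],"rot":[0,0,0],"gripper":6},{"offset":[0.25,-0.45,13.4],"rot":[0,0,0],"gripper":6},{"offset":[0.25,-0.45,13.4],"rot":[0,0,0],"gripper":1},{"offset":[0.25,-0.45,13.4],"rot":[0,0,0],"gripper":1},{"offset":[0.25,-0.45,13.4],"rot":[0,0,0],"gripper":1},{"offset":[0.25,-0.45,13.4],"rot":[0,0,0],"gripper":1},{"offset":[0.25,-0.45,13.4],"rot":[0,0,0],"gripper":1},{"offset":[0.25,-0.45,13.4],"rot":[0,0,0],"gripper":1}]' --squeeze 50

```text
time_s: 2.15
eef_pos: [457.5, -249.9, 101.0]
ee_rot: [0.001, 0.777, 0.629, 0.0]
force: [-0.4, 1.9, 7.0]
grip_width: 0.202
grip_force: 49.1
```

>>> step_arm --plan '[{"offset":[0,0,-1],"rot":[0,0,0],"gripper":1},{"offset":[0,0,-2.5],"rot":[0,0,0],"gripper":1},{"offset":[0,0,-4.5],"rot":[0,0,0],"gripper":1},{"offset":[0,0,-6.5],"rot":[0,0,0],"gripper":1},{"offset":[0,0,-8],"rot":[0,0,0],"gripper":1},{"offset":[0,0,-8],"rot":[0,0,0],"gripper":1},{"offset":[0,0,-8],"rot":[0,0,0],"gripper":1}]'

```text
time_s: 2.85
eef_pos: [457.0, -249.5, 179.8]
ee_rot: [-0.0, 0.777, 0.629, -0.0]
force: [0.6, 0.6, -1.2]
grip_width: 0.196
grip_force: 49.0
```

Run:
```python
from rig import *
from h import *
np.set_printoptions(precision=3,suppress=True)
s=sense();print(s['eef_pos'],s['ee_rot'],s['force'],s['wrist_torque'],s['grip_force'])
Rw=R.from_quat(s['ee_rot'],scalar_first=True)
a=np.radians(12); ey=np.array([-np.sin(a),np.cos(a)])
t=np.array([560,190])-330*ey
print('target',t,'tool off',Rw.inv().apply(np.r_[t,s['eef_pos'][2]]-s['eef_pos']))
```

```text
[ 456.959 -249.521  179.798] [-0.     0.777  0.629 -0.   ] [ 0.563  0.579 -1.221] [-0.068  0.043  0.017] 49.01586949825287
target [ 628.611 -132.789] tool off [149.872 143.629  -0.013]
```

>>> step_arm --plan '[{"offset":[1,1.5,0],"rot":[0,0,-2],"gripper":1},{"offset":[3,4,0],"rot":[0,0,-6],"gripper":1},{"offset":[6,7,0],"rot":[0,0,-11],"gripper":1},{"offset":[9,10,0],"rot":[0,0,-16],"gripper":1},{"offset":[12,12.4,0],"rot":[0,0,-20],"gripper":1},{"offset":[14,13.9,0],"rot":[0,0,-23],"gripper":1},{"offset":[15,14.4,0],"rot":[0,0,-24],"gripper":1},{"offset":[15,14.4,0],"rot":[0,0,-24],"gripper":1},{"offset":[15,14.4,0],"rot":[0,0,-24],"gripper":1},{"offset":[15,14.4,0],"rot":[0,0,-24],"gripper":1}]'

```text
time_s: 3.85
eef_pos: [628.4, -134.0, 179.8]
ee_rot: [-0.0, 0.63, 0.776, -0.0]
force: [-0.0, 0.2, -0.8]
grip_width: 0.201
grip_force: 49.1
```

Run:
```python
from rig import *
from h import *
s=sense();c=capture('wrist');pickle.dump((s,c),open('w2.pkl','wb'))
cv2.imwrite('pics/w2.png',cv2.cvtColor(c['color'],cv2.COLOR_RGB2BGR))
for n in('scene','side'):
    c=capture(n);pickle.dump(c,open(n+'2.pkl','wb'));print(n)
    b=(230,90,350,220) if n=='scene' else (150,150,350,310)
    if n=='scene': A=c['color'][b[1]:b[3],b[0]:b[2]]
    else: B=c['color'][b[1]:b[3],b[0]:b[2]]
A=cv2.resize(A,None,fx=4,fy=4,interpolation=2);B=cv2.resize(B,None,fx=3,fy=3,interpolation=2)
cv2.imwrite('pics/sc2.png',A[...,::-1]);cv2.imwrite('pics/si2.png',B[...,::-1])
print(s)
```

```text
scene
side
{'time_s': 3.85, 'joints': array([-3.91961651e-01,  6.78949822e-01,  1.26247047e+00, -2.52143148e-04,
        1.20064582e+00, -5.99211129e-01]), 'dq': array([ 0.00060042, -0.00152803, -0.00548634,  0.00196587,  0.00140513,
       -0.00191664]), 'tau': array([ 5.02990074e-01, -5.61596704e+01, -2.49659622e+01,  5.66645432e-02,
        3.31280055e-02,  2.94772501e-03]), 'eef_pos': array([ 628.40366892, -133.95323958,  179.84102237]), 'ee_rot': array([-1.93273319e-04,  6.30135545e-01,  7.76485110e-01, -1.80272154e-04]), 'force': array([-0.01810199,  0.17034947, -0.84527768]), 'wrist_torque': array([-0.08425411,  0.0478603 ,  0.01681962]), 'grip_force': 49.072322845458984, 'grip_width': 0.20104878502108436}
```

View pics/w2.png

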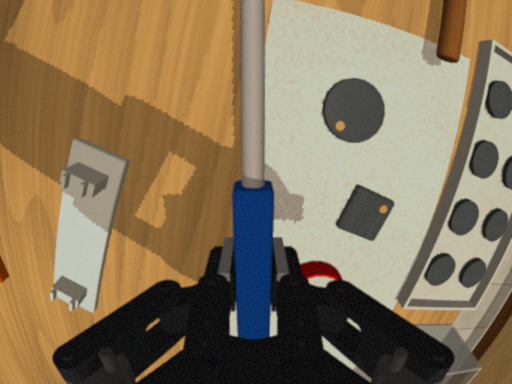

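View pics/sc2.png

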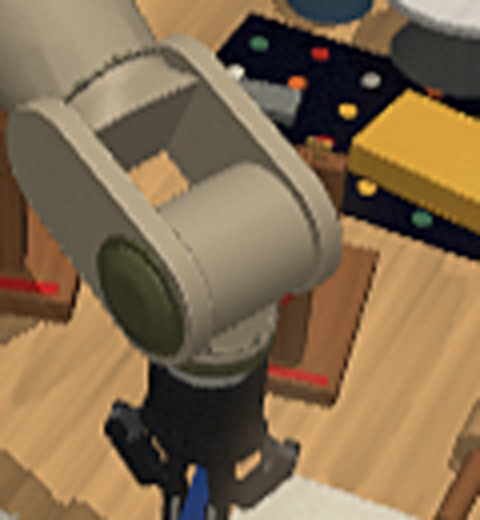

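View pics/si2.png

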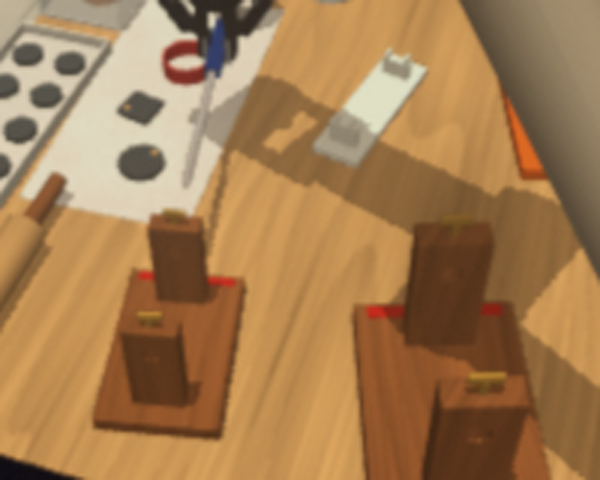

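The side crop shows the rod, gripper and small stand. The wrist view shows the rod straight along the tool axis, at column ~252. I'll rise well above the stand and look down, so the rod and the uprights are measured in one camera.

>>> step_arm --plan '[{"offset":[0,0,-4],"rot":[0,0,0],"gripper":1},{"offset":[0,0,-8],"rot":[0,0,0],"gripper":1},{"offset":[0,0,-12.5],"rot":[0,0,0],"gripper":1},{"offset":[3,0,-16.5],"rot":[0,0,0],"gripper":1},{"offset":[7,0,-18],"rot":[0,0,0],"gripper":1},{"offset":[11.5,0,-18],"rot":[0,0,0],"gripper":1},{"offset":[16,0,-18],"rot":[0,0,0],"gripper":1},{"offset":[20.5,0,-18],"rot":[0,0,0],"gripper":1},{"offset":[23,0,-18],"rot":[0,0,0],"gripper":1},{"offset":[24,0,-18],"rot":[0,0,0],"gripper":1},{"offset":[24,0,-18],"rot":[0,0,0],"gripper":1},{"offset":[24,0,-18],"rot":[0,0,0],"gripper":1}]'

```text
time_s: 5.2
eef_pos: [579.5, 100.7, 359.8]
ee_rot: [0.0, 0.63, 0.777, -0.0]
force: [0.0, -0.2, -1.5]
grip_width: 0.199
grip_force: 49.3
```

Run:
```python
from rig import *
from h import *
s=sense();c=capture('wrist');pickle.dump((s,c),open('w3.pkl','wb'))
cv2.imwrite('pics/w3.png',cv2.cvtColor(c['color'],cv2.COLOR_RGB2BGR))
print(s['eef_pos'],s['ee_rot'],s['joints'])
```

```text
[579.51850616 100.74458569 359.79432763] [ 9.12658146e-05  6.29758888e-01  7.76790640e-01 -1.90870623e-04] [-2.67769709e-02  4.26369983e-01  1.19339950e+00 -4.14471924e-04
  1.52191074e+00 -2.35067435e-01]
```

View pics/w3.png

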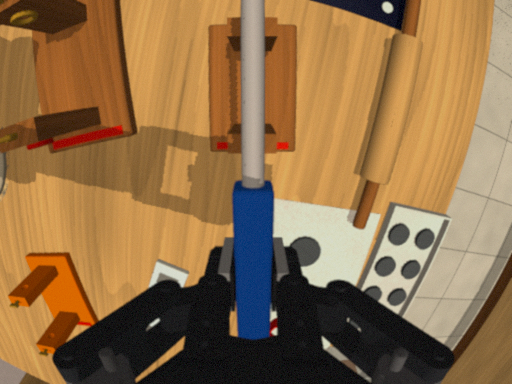

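The stand's base shows at columns 209–297 and rows 25–151, with the rod along column ~253. Next I'll measure base edges and rod edges in the tool frame.

```bash
cat > m3.py <<'E'
from h import *
np.set_printoptions(precision=2,suppress=True)
s,c=pickle.load(open('w3.pkl','rb'));h=hsv(c);g=c['color'].astype(float)
Rw=R.from_quat(s['ee_rot'],scalar_first=True)
tool=lambda W:Rw.inv().apply(W-s['eef_pos'])
zr=s['eef_pos'][2]-56
lab=cv2.cvtColor(cv2.GaussianBlur(c['color'],(3,3),0),cv2.COLOR_RGB2LAB).astype(float)
def edge(row,a,b,col=False):
    L=lab[row,a:b] if not col else lab[a:b,row]
    d=np.linalg.norm(L[2:]-L[:-2],axis=1); i=d.argmax()
    w=d[max(0,i-1):i+2]; return a+1+i+(np.arange(len(w))-min(i,1))@w/w.sum()
rows=range(50,145,4)
l=np.array([(edge(r,200,220),r) for r in rows]);q=np.array([(edge(r,286,306),r) for r in rows])
a=tool(wplane(c,l,s,20));b=tool(wplane(c,q,s,20))
def fit(x,y):
    for _ in range(3):
        p=np.polyfit(x,y,1);e=abs(np.polyval(p,x)-y);k=e<=max(np.median(e)*2.5,.5);x,y=x[k],y[k]
    return p,len(x)
for n,A in(('L',a),('R',b)):
    p,k=fit(A[:,0],A[:,1]);print(n,p,np.degrees(np.arctan(p[0])),k,'y at x=60..',np.polyval(p,[20,90,160]))
cols=[214,218,222,284,288,292]
f=np.array([(u,edge(u,145,158,True)) for u in cols]);k=np.array([(u,edge(u,18,34,True)) for u in cols])
print('near edge x',tool(wplane(c,f,s,20))[:,0],'far',tool(wplane(c,k,s,20))[:,0])
rr=range(5,175,6)
rl=np.array([(edge(r,235,252),r) for r in rr]);rq=np.array([(edge(r,255,272),r) for r in rr])
A=tool(wplane(c,(rl+rq)/2,s,zr));p,n=fit(A[:,0],A[:,1]);print('rod',p,np.degrees(np.arctan(p[0])),n,'x range',A[[0,-1],0],'y at 0,220',np.polyval(p,[0,220]))
w=np.linalg.norm(wplane(c,rl,s,zr)-wplane(c,rq,s,zr),axis=1);print('width (10 if z right)',w)
print('half', [ (tool(wplane(c,rl[i:i+1],s,zr))[0,0].round(0)) for i in (0,-1)])
M=c['mount'];
P=[]
f_=192/np.tan(np.radians(c['vertical_fov'])/2)
for (u0,v) in ((rl+rq)/2:=None) if False else (rl+rq)/2:
    z=c['depth'][int(v),int(round(u0))]; d=np.array([u0-c['cx'],v-c['cy']]);rad=np.hypot(*d);t=rad/f_
    D=np.r_[d/rad*np.sin(t),np.cos(t)];X=D/D[2]*z;P.append(M[:3,:3]@X+M[:3,3])
P=np.array(P);print('rod top depth tool x,z',P[::4][:,[0,2]],np.polyfit(P[:,0],P[:,2],1))
E
sed -i 's/for (u0,v) in .*/for (u0,v) in (rl+rq)\/2:/' m3.py; python3 m3.py
```

```text
L [  0.  -61.3] 0.07253009722948116 22 y at x=60.. [-61.27 -61.18 -61.09]
R [-0.   58.78] -0.22802286176311767 23 y at x=60.. [58.7  58.42 58.14]
near edge x [3.33 3.61 3.53 3.67 3.55 3.66] far [182.47 182.29 182.16 182.19 182.42 182.54]
rod [-0.   -0.05] -0.13262986004919242 28 x range [122.4   49.24] y at 0,220 [-0.05 -0.56]
width (10 if z right) [10.05 10.06  9.83  9.49  9.1   9.12  9.85  9.54  9.45  9.5   9.85 10.21
  9.87 10.2   9.58 10.24  9.65  9.23 10.    9.28  9.69  9.74  8.92  9.36
  9.07  9.44 10.34  9.15  9.23]Traceback (most recent call last):
  File "m3.py", line 28, in <module>
    print('half', [ (tool(wplane(c,rl[i:i+1],s,zr))[0,0].round(0)) for i in (0,-1)])
                     ~~~~~~~~~~~~~~~~~~~~~~~~~~~~~~^^^^^
IndexError: index 0 is out of bounds for axis 0 with size 0
```

```bash
sed -i "/^print('half'/d" m3.py; python3 m3.py | tail -9
```

```text
9.07  9.44 10.34  9.15  9.23]
rod top depth tool x,z [[120.98  51.3 ]
 [110.74  52.39]
 [100.47  51.87]
 [ 90.53  51.79]
 [ 80.68  52.23]
 [ 70.96  50.41]
 [ 60.78  51.66]
 [ 50.39  51.78]] [-0.01 51.82]
```

Stand centre is at tool (92.9, -1.3) mm and parallel to the rod within 0.1°. The rod is level, with its axis ~56 mm ahead of the TCP. I'll back out, shift -1 mm in tool y, and descend to axis height with the tip ~20 mm before the entry.

>>> step_arm --plan '[{"offset":[-4,0,0],"rot":[0,0,0],"gripper":1},{"offset":[-8.5,-0.1,0],"rot":[0,0,0],"gripper":1},{"offset":[-13,-0.1,0],"rot":[0,0,0],"gripper":1},{"offset":[-17.5,-0.1,0],"rot":[0,0,0],"gripper":1},{"offset":[-22.2,-0.1,0],"rot":[0,0,0],"gripper":1},{"offset":[-22.2,-0.1,4.5],"rot":[0,0,0],"gripper":1},{"offset":[-22.2,-0.1,9],"rot":[0,0,0],"gripper":1},{"offset":[-22.2,-0.1,13.5],"rot":[0,0,0],"gripper":1},{"offset":[-22.2,-0.1,17.5],"rot":[0,0,0],"gripper":1},{"offset":[-22.2,-0.1,20.3],"rot":[0,0,0],"gripper":1},{"offset":[-22.2,-0.1,20.3],"rot":[0,0,0],"gripper":1},{"offset":[-22.2,-0.1,20.3],"rot":[0,0,0],"gripper":1}]'

```text
time_s: 6.45
eef_pos: [624.7, -116.6, 157.8]
ee_rot: [0.0, 0.63, 0.777, 0.0]
force: [1.3, -0.3, -0.7]
grip_width: 0.203
grip_force: 49.2
```

Run:
```python
from rig import *
from h import *
np.set_printoptions(precision=2,suppress=True)
s=sense();print(s['eef_pos'],s['ee_rot'],s['force'])
c=capture('side');pickle.dump(c,open('side4.pkl','wb'))
P=cloud(c);h=hsv(c)
cv2.imwrite('pics/si4.png',cv2.resize(c['color'][150:310,150:310],None,fx=3.7,fy=3.7,interpolation=2)[...,::-1])
# rod points in stand frame (centre from wrist view)
a=np.radians(12);ex=np.array([np.cos(a),np.sin(a)]);ey=np.array([-np.sin(a),np.cos(a)]);o=np.array([558.9,191.3])
Q=np.dstack([(P[...,:2]-o)@ex,(P[...,:2]-o)@ey,P[...,2]])
k=(abs(Q[...,0])<14)&(Q[...,1]>-270)&(Q[...,1]<-88)&(Q[...,2]>85)&(Q[...,2]<120)
q=Q[k];print(len(q),q[:,1].max())
for lo in range(-270,-85,30):
    t=q[(q[:,1]>lo)&(q[:,1]<=lo+30)]
    if len(t):print(lo,len(t),t.mean(0))
k=(abs(Q[...,0])<40)&(Q[...,2]>126)&(Q[...,2]<135)
for lo in(-75,45):
    t=Q[k&(Q[...,1]>lo)&(Q[...,1]<lo+30)];print('top',len(t),t.mean(0),t.min(0),t.max(0))
```

```text
[ 624.7  -116.58  157.83] [0.   0.63 0.78 0.  ] [ 1.32 -0.27 -0.71]
120 -98.83003925879399
-270 20 [  -0.62 -253.79  106.55]
-240 17 [  -1.2  -223.93  106.98]
-210 20 [  -0.87 -195.81  106.75]
-180 25 [  -0.87 -165.19  106.53]
-150 22 [  -1.29 -134.44  106.67]
-120 16 [  -0.97 -110.37  106.16]
top 102 [ -0.83 -58.79 131.05] [-25.42 -71.19 126.01] [ 24.57 -50.17 134.94]
top 129 [ -0.92  60.82 130.63] [-25.34  48.06 126.13] [ 24.47  70.19 133.96]
```

View pics/si4.png

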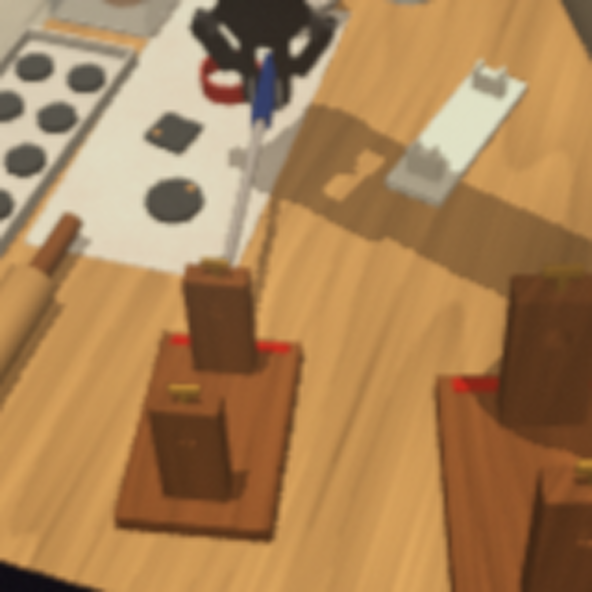

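The side view shows the rod at x = -1.0 and the upright tops at -0.9 in the same frame, so lateral alignment is good. The rod is ~1.5 mm high. I'll lower slightly and enter slowly.

>>> step_arm --plan '[{"offset":[0,0,0.05],"rot":[0,0,0],"gripper":1},{"offset":[0,0,0.05],"rot":[0,0,0],"gripper":1},{"offset":[0,0,0.05],"rot":[0,0,0],"gripper":1},{"offset":[0,0,0.05],"rot":[0,0,0],"gripper":1}]'

```text
time_s: 6.9
eef_pos: [624.5, -115.4, 156.8]
ee_rot: [0.0, 0.629, 0.777, 0.0]
force: [-0.3, 0.1, -2.2]
grip_width: 0.2
grip_force: 49.2
```

>>> step_arm --plan '[{"offset":[0.6,0,0.03],"rot":[0,0,0],"gripper":1},{"offset":[1.2,0,0.03],"rot":[0,0,0],"gripper":1},{"offset":[1.8,0,0.03],"rot":[0,0,0],"gripper":1},{"offset":[2.4,0,0.03],"rot":[0,0,0],"gripper":1},{"offset":[3.0,0,0.03],"rot":[0,0,0],"gripper":1},{"offset":[3.6,0,0.03],"rot":[0,0,0],"gripper":1},{"offset":[3.6,0,0.03],"rot":[0,0,0],"gripper":1}]'

```text
time_s: 7.6
eef_pos: [616.8, -79.4, 156.1]
ee_rot: [-0.0, 0.629, 0.777, 0.0]
force: [-0.7, 0.3, -0.9]
grip_width: 0.203
grip_force: 49.2
```

No contact, and the tip is ~15–20 mm inside. Next I'll move it to mid-gap and check.

>>> step_arm --plan '[{"offset":[0.8,0,0],"rot":[0,0,0],"gripper":1},{"offset":[1.6,0,0],"rot":[0,0,0],"gripper":1},{"offset":[2.4,0,0],"rot":[0,0,0],"gripper":1},{"offset":[3.2,0,0],"rot":[0,0,0],"gripper":1},{"offset":[4.0,0,0],"rot":[0,0,0],"gripper":1},{"offset":[4.8,0,0],"rot":[0,0,0],"gripper":1},{"offset":[5.6,0,0],"rot":[0,0,0],"gripper":1},{"offset":[5.6,0,0],"rot":[0,0,0],"gripper":1},{"offset":[5.6,0,0],"rot":[0,0,0],"gripper":1}]'

```text
time_s: 8.5
eef_pos: [605.3, -25.4, 156.1]
ee_rot: [0.0, 0.629, 0.777, -0.0]
force: [0.6, -0.0, -2.3]
grip_width: 0.202
grip_force: 49.2
```

```bash
cat > g.py <<'E'
from rig import *
from h import *
np.set_printoptions(precision=2,suppress=True)
s=sense();print(s['eef_pos'],s['force'],s['wrist_torque'])
c=capture('side');P=cloud(c)
a=np.radians(12);ex=np.array([np.cos(a),np.sin(a)]);ey=np.array([-np.sin(a),np.cos(a)]);o=np.array([558.9,191.3])
d=s['eef_pos'][:2]-o;print('TCP stand x,y',d@ex,d@ey)
Q=np.dstack([(P[...,:2]-o)@ex,(P[...,:2]-o)@ey,P[...,2]])
for A,B in((-250,-78),(-46,44),(74,110)):
    k=(abs(Q[...,0])<12)&(Q[...,1]>A)&(Q[...,1]<B)&(Q[...,2]>88)&(Q[...,2]<115)
    q=Q[k]
    if len(q):print((A,B),len(q),q.mean(0),'y',q[:,1].min(),q[:,1].max(),'slopes x,z',np.polyfit(q[:,1],q[:,0],1)[0],np.polyfit(q[:,1],q[:,2],1)[0])
E
python3 g.py
```

```text
[605.35 -25.41 156.14] [ 0.65 -0.02 -2.3 ] [-0.04 -0.    0.01]
TCP stand x,y 0.3746321488206661 -221.62718540539214
(-250, -78) 166 [  -0.68 -180.91  107.32] y -249.2220897059019 -96.44568535414501 slopes x,z -0.018729725331107692 -0.03743191487884129
(-46, 44) 42 [ -1.55 -23.84 104.43] y -44.89274071935901 -3.9285060437052626 slopes x,z 0.029868875477442047 -0.08940387993208306
```

>>> step_arm --plan '[{"offset":[0.8,0,0],"rot":[0,0,0],"gripper":1},{"offset":[1.6,0,0],"rot":[0,0,0],"gripper":1},{"offset":[2.4,0,0],"rot":[0,0,0],"gripper":1},{"offset":[3.2,0,0],"rot":[0,0,0],"gripper":1},{"offset":[4.0,0,0],"rot":[0,0,0],"gripper":1},{"offset":[4.6,0,0],"rot":[0,0,0],"gripper":1},{"offset":[5.2,0,0],"rot":[0,0,0],"gripper":1},{"offset":[5.2,0,0],"rot":[0,0,0],"gripper":1}]'

```text
time_s: 9.35
eef_pos: [594.3, 26.2, 156.1]
ee_rot: [-0.0, 0.629, 0.777, -0.0]
force: [-0.8, -0.8, -1.1]
grip_width: 0.199
grip_force: 49.2
```

>>> step_arm --plan '[{"offset":[0.6,0,0],"rot":[0,0,0],"gripper":1},{"offset":[1.2,0,0],"rot":[0,0,0],"gripper":1},{"offset":[1.8,0,0],"rot":[0,0,0],"gripper":1},{"offset":[2.4,0,0],"rot":[0,0,0],"gripper":1},{"offset":[3.0,0,0],"rot":[0,0,0],"gripper":1},{"offset":[3.5,0,0],"rot":[0,0,0],"gripper":1},{"offset":[3.9,0,0],"rot":[0,0,0],"gripper":1},{"offset":[3.9,0,0],"rot":[0,0,0],"gripper":1},{"offset":[3.9,0,0],"rot":[0,0,0],"gripper":1},{"offset":[3.9,0,0],"rot":[0,0,0],"gripper":1},{"offset":[3.9,0,0],"rot":[0,0,0],"gripper":1},{"offset":[3.9,0,0],"rot":[0,0,0],"gripper":1}]'

```text
time_s: 10.55
eef_pos: [586.4, 63.4, 156.1]
ee_rot: [-0.0, 0.629, 0.777, -0.0]
force: [0.2, 0.2, -0.6]
grip_width: 0.197
grip_force: 49.2
```

```bash
python3 g.py
python3 - <<'E'
from rig import *
import cv2
c=capture('side');cv2.imwrite('pics/si5.png',cv2.resize(c['color'][190:310,160:280],None,fx=4.8,fy=4.8,interpolation=2)[...,::-1])
E
```

```text
[586.41  63.39 156.06] [ 0.24  0.22 -0.62] [-0.09 -0.04  0.03]
TCP stand x,y 0.31410787018780084 -130.83201039514904
(-250, -78) 104 [  -0.34 -124.57  109.39] y -170.25786970131452 -91.5695581835411 slopes x,z -0.13138552657364075 -0.015899211317099465
(-46, 44) 73 [ -1.39  -8.71 104.95] y -43.81370375235311 25.1920793456413 slopes x,z -0.0049191070961091465 -0.00931458588217817
(74, 110) 15 [ -0.92  80.01 103.73] y 74.86687674071996 87.377661496942 slopes x,z -0.1356166202631551 -0.09418457710535917
```

View pics/si5.png

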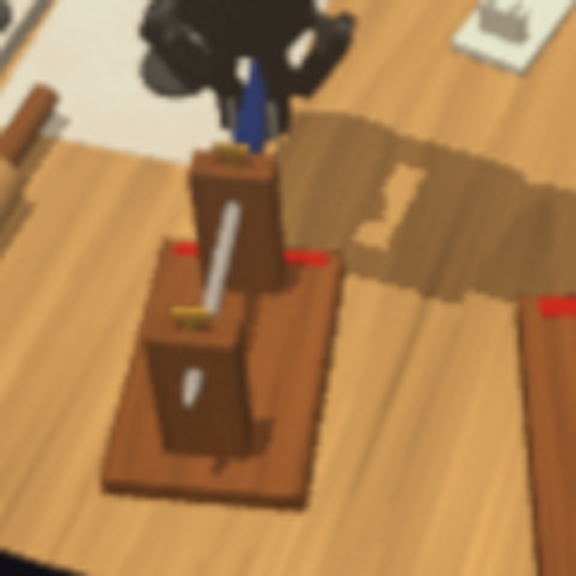

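The rail runs through both uprights. The tip shows at crop (190,390), about 17–19 mm out, and there is no contact force. I'm handing in.

```bash
python3 -c "
from rig import *
print(finish_job())"
```

```text
the job is handed in; nothing more can be done
None
```

The job is handed in: the rail spans both bushings of the small brown stand, held still by its handle, with the tip about 17–19 mm beyond the far upright, next to no force on the wrist and about 10.7 s of the 42 s used; no verdict came back.

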